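# Let a bobbin into the returns bin with its lid lever

### The job

An empty wooden bobbin waits on the ramp of one of the two lever-operated bobbin bins. Press that bin's steel lever plate down with a fingertip until the linked lid stands open and the bobbin has rolled into the bin, then ease the lever up slowly, over about two seconds or more, so that the lid comes to rest fully shut without slamming, and move clear. Work only by the lever: do not touch the bobbin or the lid, keep the other bin shut, and leave everything else where it stands.

Things in the scene. Friction and masses are not known exactly. Their poses are not given: they have to be found in the camera images.
- bin: the loaded bin (bobbin on its ramp; may stand left or right), fixed: plywood box 160 (x) x 130 (y) x 130 mm high, walls and floor 8 mm, wooden lid; a dark ramp on its left (+y) side falls towards it, reaching y = +178 mm, end board 135 mm high. Origin: centre of the box's underside; x from the lever end to the hinge end (away from the robot at yaw 0), y left, z up
- lever_pad (a point): centre of the top of the loaded bin's lever plate: level steel plate 50 x 50 x 6 mm, top 115 mm above the table when released, at (-170, -66) mm in the bin's frame, axes then parallel to the bin's. It ends a 10 mm steel bar that runs back beside the bin (y = -80 mm) to a pivot at (-30, -80, 85) mm. Nothing taller than 25 mm is within 50 mm of it but the bar
- lever (a joint): the loaded bin's lever, rad: 0 released, 0.375 fully down. The plate turns about the pivot 140 mm behind it and sinks about 53 mm in all, tilting with it; its centre shifts under 8 mm along x. It takes 2 to 5 N to press; the lid's weight pushes it back up, so it follows a rising fingertip and jumps up if let go
- lid (a joint): the loaded bin's lid, rad: 0 shut, 1.05 fully open, always 2.8 times the lever's value. Hinged at the bin's far (+x) top edge, its near edge rises. A flap on its left side shuts the foot of the ramp; from about 0.5 rad the bobbin rolls under it into the bin within about a second. If let go it falls and slams
- lid_front (a point): middle of the top of the loaded bin's lid at its near edge, 138 mm above the table when shut; lid 166 x 138 x 8 mm
- bobbin: the waiting wooden bobbin, 44 mm flange diameter, 60 mm long, 45 g, lying along the bin's x on the ramp against the lid's flap. Origin at its centre. In the bin its centre is less than 60 mm above the table.
- spare: the other bin, built the same, its ramp empty, to be left shut. Origin and axes as for the loaded bin
- spare_lever_pad (a point): the same point on the other bin's lever plate
- spare_lid (a joint): the other bin's lid, rad, 0 shut
- upright_bobbin: loose bystander: wooden bobbin standing on end, 44 dia x 60 mm tall, 150 to 190 mm to the left of the loaded bin's lever plate. Origin: centre of its underside.
- darning_egg: loose bystander: dark wooden mushroom shape, 44 dia x 76 mm tall, 150 to 190 mm to the left of the other bin's lever plate. Origin: centre of its underside.
- button_jar: loose bystander: glass jar, 54 dia x 70 mm, left part of the table. Origin: centre of its underside.
- shuttle: loose bystander: wooden weaving shuttle lying flat, 200 x 32 x 22 mm, near the robot. Origin: centre of its underside.
- pin_bowl: loose bystander: white bowl, 80 dia x 35 mm, right part of the table. Origin: centre of its underside.
- lint_brush: loose bystander: brush lying at the left
- mug: loose bystander: blue mug, 76 dia x 85 mm, at the right. Origin: centre of its underside.

How it is judged (in metres and radians):
On the way:
1. the lid stands open (over 0.7 rad) and the bobbin has rolled into the bin (value of joint lid above 0.7 rad and x of bobbin in the frame of bin between -0.08 and 0.08 m and y of bobbin in the frame of bin between -0.065 and 0.06 m and z of bobbin in the frame of bin between 0 and 0.06 m), for 0.2 s.
At the end, for the whole second after the job is handed in: the bobbin lies inside the loaded bin at rest, and both lids are shut to within 0.04 rad (value of joint each of lid, spare_lid below 0.04 rad and linear speed of bobbin below 0.05 m/s and x of bobbin in the frame of bin between -0.08 and 0.08 m and y of bobbin in the frame of bin between -0.065 and 0.06 m and z of bobbin in the frame of bin between 0 and 0.06 m); the robot touches nothing.
It fails at once if the lid slams: it closes faster than 2 rad/s over the last 0.25 rad (value of joint lid below 0.25 rad and velocity of joint lid below -2 rad/s).
It fails at once if the bobbin is lifted or leaves the bin and ramp (height (world z) of bobbin above 0.15 m or horizontal distance between bobbin and bin above 0.16 m).
It fails at once if the robot touches the bobbin or the lid (contact force between any of the fingers, the arm and bobbin above 0.4 N or contact force between any of the fingers, the arm and lid above 0.4 N).
It fails at once if the other bin's lid is opened (value of joint spare_lid above 0.15 rad).
It fails at once if a bystander is moved by more than 25 mm (distance of any of upright_bobbin, darning_egg, button_jar, shuttle, pin_bowl, lint_brush, mug from where it was at the start of the episode above 0.025 m).
It also fails if it takes over 35 s, if anything falls off the work surface, if the arm or the gripper's body presses on something with over 40 N, if the wrist force passes 120 N, or if a joint passes its speed limit or range.

### The arm

A 6-joint arm with a two-finger parallel gripper is mounted at the origin on the work surface. World frame = base frame: x ahead of the robot, y to its left, z up, the work surface at z = 0. Lengths are in mm, angles in rad, forces in N, time in s.
With the tool pointing down it reaches from about 300 to 775 mm from the base axis. Payload 14.6 kg.
Tool frame: the origin (TCP) lies between the finger pads; the fingertips stand 22 mm ahead of it and the grasp point (between the pads) lies 3 mm ahead of it (manip.tcp_to_tips is the distance from the TCP to the fingertips, in mm); y points along the fingers, z is the direction in which the jaws open and shut, and the axes are right-handed (so a half turn about y gives the same grasp; the last joint's range is limited). The gripper opens to 94 mm and grips with 3 to 60 N. Pads are 16 mm wide; open, the fingers measure 119 mm over their backs; the gripper's body (75 mm by 177 mm) begins 78 mm behind the grasp point.
Start: joints at [1.046, 0.3, 1.521, -0, 1.321, -0.067], TCP at [243.083, 493.356, 227.446] pointing down, gripper open.
Joint ranges: [-3.03, 3.03], [-0.79, 2.21], [0.23, 2.52], [-1.04, 4.18], [0, 3.07], [-2.55, 2.55]. Speed limits (rad/s): [2.22, 2.22, 2.57, 3.14, 3.14, 3.14].

### API

Orientations are given as [roll, pitch, yaw] about the fixed x, y, z axes, in that order (R = Rz(yaw) Ry(pitch) Rx(roll)).
In Python, from cell import manip gives the robot as it stands.
- The arm moves only by the shell command python3 -m jog 'ROWS' [OPENING] [FORCE]. ROWS is JSON, one flat list of numbers, 6 for each row, row after row: the shift along the tool's x, y, z in mm, then the turn, a rotation vector about the tool's x, y, z in degrees. A call has 1 to 10 rows; each row is the pose to reach, as a shift and turn from the pose commanded when the call began, along the tool's axes at that moment; what a row does not reach only later rows make up. A row lasts 1/12 s, in which the tool goes at most 41.7 mm and 7.16 degrees, less where a joint would pass 70% of its speed; a pose out of reach is approached as far as the arm can. A call with a gripper value outside its range is refused whole. OPENING is the finger opening in mm, from 0 to 94, set as the call begins (- or left out, the last holds). The fingers move at their own pace and stop on an object; FORCE is the grip in N (left out, the last holds). Time passes only in rows, so rows that repeat a pose let the fingers close. It gives the time, the measured TCP pose, the force and the opening at its end, in the units of the state.
- manip.read_state(): the state, without advancing time (a new reading comes with each control period).
- manip.camera(name): name is "scene" or "side" or "wrist"; returns a dict with "img" (480x640x3 uint8, red, green, blue), "intrinsics" (3x3 intrinsics, pixels), "k1" (the pictures are not rectified: a ray, as slopes to the right and down, at radius r is drawn at 1 + k1 r^2 times it, then the intrinsics apply), "origin" and "orientation" of the camera in the world. Camera axes: x right, y down, z forward; pixel columns grow to the right and rows downward; lengths in mm; the calibration is good to about 2 mm. A picture is of the moment at which its call begins. There is no depth.
- manip.sign_off(): hands the job in, once; it reports no verdict.
Trained networks look in a picture, given as the dict that the camera call returned (one of the last four; its "shot" number tells which), for a name from the list of things; names that differ only in an ending like _2 or _b are one class to them, and where a whole thing is asked for, a point or a joint stands for the part that bears it (a point fixed in the world has none). Each returns a list of dicts, best first, with "score" (0 to 1); they miss things now and then, are a little off and sometimes report something else, mostly with a low value. They report only what shows in the picture. A call takes as long as a camera call.
- manip.masks_of(thing, picture): "pixels" (480x640 bool, what is visible of it) and "xy" ([column, row] in pixels, amid what is visible of it).
- manip.tip_of(thing, picture): "xy" ([column, row] in pixels: a listed point, or the origin of a listed thing).
The state is a dict: "clock": time; "joints": joint angles; "qd": joint speeds; "effort": joint torques, N m; "eef_pos": TCP position; "eef_rot": TCP orientation; "wrist_force": force on the tool from outside, world axes, zero at the start; "moment": the same for the moment, N m; "finger_gap": finger opening in mm.
Only numpy, scipy, OpenCV 4.12 (cv2) and the standard library are available. Lean on these libraries where they do the work, as an engineer would, in place of code of your own. Each camera call takes 0.05 s, during which the arm holds its last target.

## Working session

There is one attempt and no reset: what is moved stays moved. The work goes in short steps, Python scripts to look and compute and a shell command to move; the robot and the scene stay as the last step left them, time stands still between calls to the robot, and variables do not carry over. Pictures are saved under pics/ and viewed, and the job is handed in when it is done.

```bash
ls; mkdir -p pics
python3 - <<'E'
from cell import manip
import cv2
s=manip.read_state();print({k:s[k] for k in('clock','eef_pos','eef_rot','wrist_force','finger_gap')},manip.tcp_to_tips)
for n in('scene','side'):
    c=manip.camera(n);cv2.imwrite(f'pics/{n}0.png',c['img'][:,:,::-1]);print(n,c['origin'],c['orientation'],c['intrinsics'],c['k1'])
    for t in('lever_pad','spare_lever_pad','lid_front','bin','spare','bobbin','upright_bobbin','darning_egg'):
        print(t,[(d['xy'],round(d['score'],2)) for d in manip.tip_of(t,c)][:3])
E
```

```text
pics
{'clock': 0.0, 'eef_pos': array([242.97917237, 493.14782614, 226.86575838]), 'eef_rot': array([-1.57197544e+00,  7.85941696e-05, -4.57858436e-01]), 'wrist_force': array([-0.49093627, -0.15833593, -0.38993848]), 'finger_gap': 94.02316433635468} 22.0
scene [1597.36609885 -282.23045476 1044.39379314] [-2.29636711  0.02221237  1.31262278] [[591.43081085   0.         312.50898843]
 [  0.         591.43081085 242.01281143]
 [  0.           0.           1.        ]] 0.019072461963021065
lever_pad [([197.2, 231.4], 0.69)]
spare_lever_pad [([364.8, 201.0], 0.69)]
lid_front [([231.3, 238.5], 0.75), ([365.3, 199.7], 0.64)]
bin [([243.5, 306.3], 0.56)]
spare [([415.3, 273.3], 0.82), ([121.5, 327.7], 0.35)]
bobbin []
upright_bobbin []
darning_egg []
side [ -93.77413246 -630.44247707 1044.25513301] [-2.40682469 -0.00539612 -0.81874039] [[499.01316739   0.         322.92039247]
 [  0.         499.01316739 240.79930013]
 [  0.           0.           1.        ]] -0.0063754289024310065
lever_pad [([380.3, 307.4], 0.79)]
spare_lever_pad [([252.1, 213.6], 0.82)]
lid_front [([174.1, 197.8], 0.21)]
bin [([393.0, 280.6], 0.81)]
spare [([283.5, 204.5], 0.66), ([246.3, 279.9], 0.56)]
bobbin [([358.3, 245.1], 0.56)]
upright_bobbin [([334.6, 292.2], 0.86), ([490.7, 345.8], 0.39)]
darning_egg [([391.6, 280.0], 0.72), ([222.2, 212.1], 0.54)]
```

View pics/scene0.png

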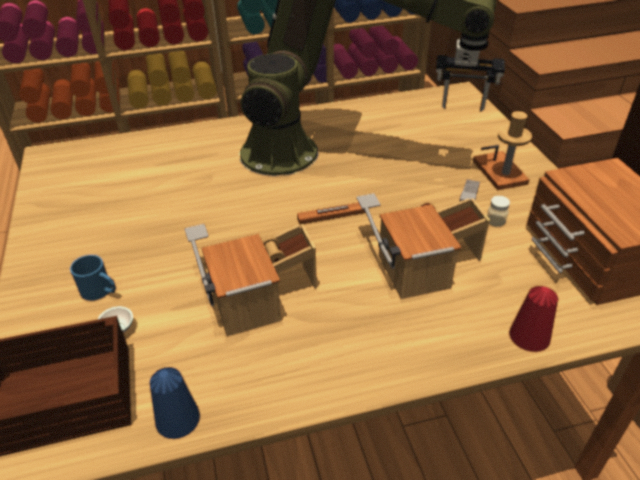

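View pics/side0.png

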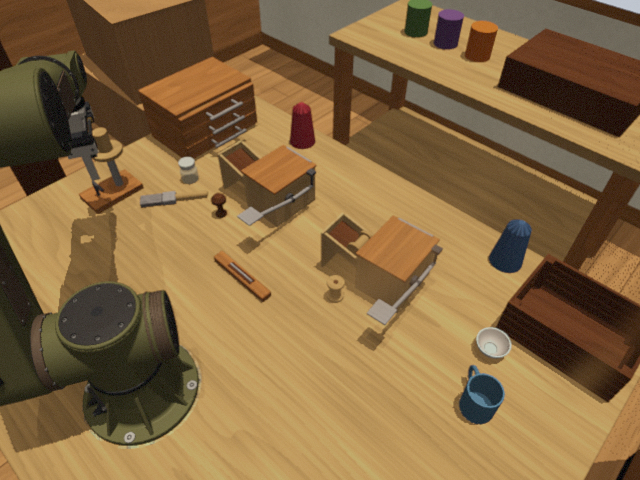

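The scene view shows two bins. The one on the robot's right has a bobbin at its ramp foot (scene about 272,243; side about 358,245), and its lever plate is at scene (197,232), side (382,311). The other bin's ramp is empty. Next I triangulate.

```bash
cat > h.py <<'E'
import numpy as np
from scipy.spatial.transform import Rotation as R
from scipy.optimize import brentq
def ray(c,xy):
    K=c['intrinsics'];d=np.array([(xy[0]-K[0,2])/K[0,0],(xy[1]-K[1,2])/K[1,1]])
    rd=np.hypot(*d)
    r=brentq(lambda r:r*(1+c['k1']*r*r)-rd,0,3) if rd>1e-9 else 0
    if rd>1e-9:d=d*r/rd
    return np.array(c['origin']),R.from_euler('xyz',c['orientation']).as_matrix()@np.array([d[0],d[1],1])
def atz(c,xy,z):
    o,v=ray(c,xy);return o+v*(z-o[2])/v[2]
def tri(l):
    A=np.zeros((3,3));b=np.zeros(3);P=[]
    for c,xy in l:
        o,v=ray(c,xy);v=v/np.linalg.norm(v);M=np.eye(3)-np.outer(v,v);A+=M;b+=M@o;P.append((o,M))
    p=np.linalg.solve(A,b);return p,[np.linalg.norm(M@(p-o)) for o,M in P]
def proj(c,p):
    q=R.from_euler('xyz',c['orientation']).as_matrix().T@(np.array(p)-c['origin']);s=q[:2]/q[2]
    s=s*(1+c['k1']*(s@s));K=c['intrinsics'];return [K[0,0]*s[0]+K[0,2],K[1,1]*s[1]+K[1,2]]
E
python3 - <<'E'
from cell import manip
import cv2,numpy as np
from h import *
cs={n:manip.camera(n) for n in('scene','side')}
S,D=cs['scene'],cs['side']
np.set_printoptions(precision=1,suppress=True)
for t in('lever_pad','spare_lever_pad','lid_front','bin','upright_bobbin','bobbin'):
    for n,c in cs.items():
        print(t,n,[(d['xy'],round(d['score'],2)) for d in manip.tip_of(t,c)][:2])
print(tri([(S,[197.2,231.4]),(D,[380.3,307.4])]))
for z in(110,115):print(atz(S,[197.2,231.4],z),atz(D,[380.3,307.4],z))
for n in cs:
    for t in('lever_pad','lid'):
        for d in manip.masks_of(t,cs[n])[:2]:print(n,t,d['xy'],d['score'],d['pixels'].sum())
# crops
cv2.imwrite('pics/cs.png',cv2.resize(S['img'][200:350,160:340,::-1],None,fx=4,fy=4,interpolation=2))
cv2.imwrite('pics/cd.png',cv2.resize(D['img'][195:345,290:470,::-1],None,fx=4,fy=4,interpolation=2))
E
```

```text
lever_pad scene [([194.0, 231.7], 0.66)]
lever_pad side []
spare_lever_pad scene [([367.4, 198.8], 0.62)]
spare_lever_pad side [([355.5, 241.2], 0.72), ([250.4, 212.9], 0.58)]
lid_front scene [([234.8, 240.8], 0.96)]
lid_front side [([378.2, 265.3], 0.66)]
bin scene [([242.0, 306.4], 0.89), ([194.2, 233.2], 0.73)]
bin side [([394.1, 281.7], 0.9)]
upright_bobbin scene [([495.7, 221.6], 0.6)]
upright_bobbin side [([336.4, 294.0], 0.72)]
bobbin scene [([494.2, 223.7], 0.71)]
bobbin side [([355.3, 239.9], 0.75)]
(array([ 463.6, -293. ,  116.1]), [np.float64(1.092825619753611), np.float64(1.0928256197535402)])
[ 456.6 -294.2  110. ] [ 467.2 -289.7  110. ]
[ 462.7 -294.1  115. ] [ 464.2 -291.5  115. ]
scene lever_pad [195.9, 237.1] 0.59 461
scene lever_pad [425.0, 242.1] 0.59 8026
scene lid [237.2, 267.5] 0.8 3325
side lever_pad [385.6, 305.2] 0.86 600
side lid [398.7, 247.5] 0.98 3142
```

View pics/cs.png

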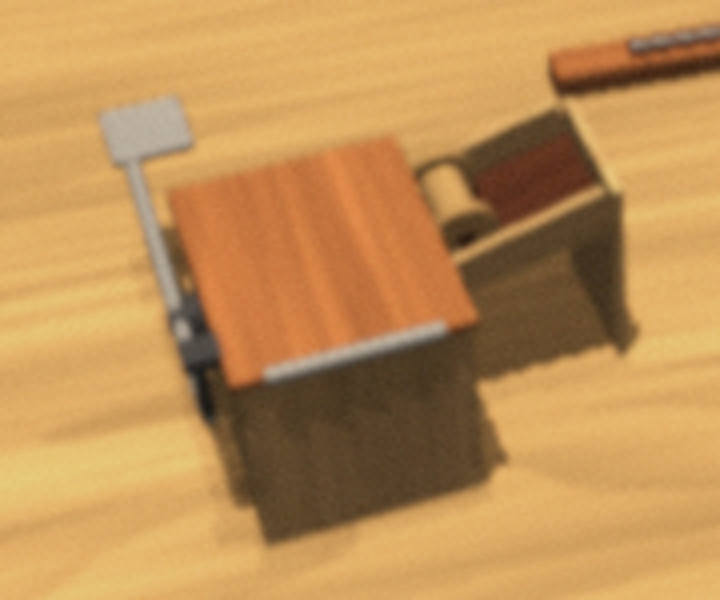

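View pics/cd.png

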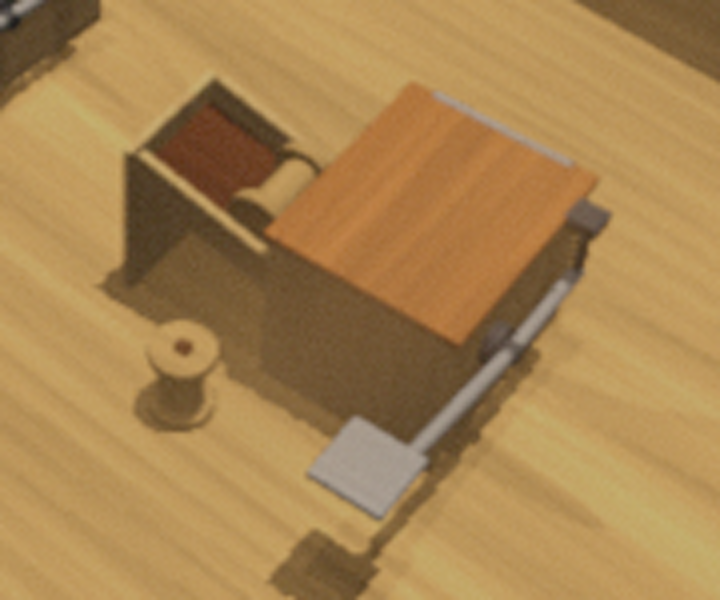

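Run:
```python
from cell import manip
import numpy as np
from h import *
S=manip.camera('scene');D=manip.camera('side')
np.set_printoptions(precision=1,suppress=True)
cd=lambda u,v:[290+u/4,195+v/4]
cc=lambda u,v:[160+u/4,200+v/4]
print('pad',tri([(S,cc(146,129)),(D,cd(369,468))]),atz(S,cc(146,129),115),atz(D,cd(369,468),115))
L=[atz(D,cd(*p),138) for p in((266,235),(415,83),(598,180),(460,346))]
print(np.array(L))
L2=[atz(S,cc(*p),138) for p in((395,137),(477,325),(230,387),(168,190))]
print(np.array(L2))
for l in(L,L2):
    nl,fl,fr,nr=l
    v=(fl-nl)+(fr-nr);yaw=np.arctan2(v[1],v[0]);print('yaw',np.degrees(yaw),np.linalg.norm(fl-nl),np.linalg.norm(nr-nl))
    c=sum(l)/4
    Rz=np.array([[np.cos(yaw),-np.sin(yaw)],[np.sin(yaw),np.cos(yaw)]])
    print('pad from lid', (nl+nr)[:2]/2+Rz@np.array([-170+83,-66]), c)
w=manip.camera('wrist')
print('up', atz(D,[336.4,294.0],0))
s=manip.read_state();print(s['eef_pos'],s['eef_rot'],R.from_euler('xyz',s['eef_rot']).as_matrix())
```

```text
pad (array([ 460.4, -298.3,  110. ]), [np.float64(2.232642800577755), np.float64(2.232642800577669)]) [ 465.4 -296.1  115. ] [ 457.5 -302.4  115. ]
[[ 532.2 -161.6  138. ]
 [ 695.7 -147.6  138. ]
 [ 706.1 -281.   138. ]
 [ 544.8 -296.4  138. ]]
[[ 542.  -155.2  138. ]
 [ 707.  -142.   138. ]
 [ 715.7 -276.7  138. ]
 [ 551.3 -289.7  138. ]]
yaw 5.162766752990432 164.07111238405213 135.38173247959435
pad from lid [ 457.8 -302.5] [ 619.7 -221.6  138. ]
yaw 4.52426464269333 165.5331702882531 134.8109684138584
pad from lid [ 465.1 -295.1] [ 629.  -215.9  138. ]
up [ 488.2 -141.2    0. ]
[243.1 493.3 227.4] [-1.6  0.  -0.5] [[ 0.9 -0.   0.4]
 [-0.4 -0.   0.9]
 [-0.  -1.  -0. ]]
```

```bash
python3 -m jog '[15,0,-17,0,4,0, 40,0,-45,0,10,0, 67,0,-76,0,17,0, 94,0,-107,0,24,0, 121,0,-138,0,31,0, 148,0,-169,0,38,0, 175,0,-200,0,45,0, 202,0,-231,0,52,0, 229,0,-262,0,59,0, 256,0,-293,0,66,0]' 0 10
cat > togo.py <<'E'
import sys,numpy as np
from cell import manip
from h import R
# target xyz, yaw of tool z deg, pitch-free
t=np.array([float(a) for a in sys.argv[1:4]]);za=np.radians(float(sys.argv[4]))
s=manip.read_state();M=R.from_euler('xyz',s['eef_rot']).as_matrix()
z=np.array([np.cos(za),np.sin(za),0]);y=np.array([0,0,-1.]);x=np.cross(y,z)
T=np.stack([x,y,z],1)
np.set_printoptions(precision=1,suppress=True)
print('t',round(s['clock'],2),'pos',s['eef_pos'],'F',s['wrist_force'],'gap',s['finger_gap'],'q',np.round(s['joints'],2))
print('shift',M.T@(t-s['eef_pos']),'turn',np.degrees(R.from_matrix(M.T@T).as_rotvec()))
E
python3 togo.py 460 -299 200 -84.8
```

```text
clock: 2.78
eef_pos: [343.1, 115.5, 227.8]
eef_rot: [-1.57, 0.0, -1.615]
wrist_force: [0.7, -0.4, 0.5]
finger_gap: 30.7
t 2.78 pos [343.1 115.5 227.8] F [ 0.7 -0.4  0.5] gap 30.731925677480078 q [ 0.2 -0.1  2.  -0.   1.3  0.3]
shift [408.9  27.8 135.2] turn [-0.  82.2 -0.1]
```

```bash
python3 -m jog '[32,0,11,0,7,0, 64,0,21,0,14,0, 97,0,32,0,21,0, 130,0,43,0,28,0, 163,0,54,0,35,0, 196,0,65,0,42,0, 229,0,76,0,49,0, 262,0,87,0,56,0, 295,0,98,0,63,0, 326,0,108,0,70,0]' 0 10; python3 togo.py 460 -299 200 -84.8
```

```text
clock: 3.62
eef_pos: [438.6, -214.6, 227.5]
eef_rot: [-1.571, 0.0, -2.838]
wrist_force: [0.3, 0.8, 0.6]
finger_gap: 0.7
t 3.62 pos [ 438.6 -214.6  227.5] F [0.3 0.8 0.6] gap 0.6899342209314907 q [-0.5  0.2  1.7  0.   1.3  0.7]
shift [ 4.8 27.5 86.9] turn [-0.  12.2 -0. ]
```

```bash
python3 -m jog '[1,0,25,0,4,0, 3,5,55,0,8,0, 5,15,76,0,12,0, 5,22,86,0,12.2,0, 5,27,87,0,12.2,0, 5,27,87,0,12.2,0, 5,27,87,0,12.2,0]' 0 10; python3 togo.py 460 -299 200 -84.8
python3 - <<'E'
from cell import manip
import cv2
from h import *
np.set_printoptions(precision=1,suppress=True)
for n in('side','wrist','scene'):
    c=manip.camera(n);cv2.imwrite(f'pics/{n}1.png',c['img'][:,:,::-1])
    print(n,[(d['xy'],round(d['score'],2),atz(c,d['xy'],115)) for d in manip.tip_of('lever_pad',c)][:2], proj(c,manip.read_state()['eef_pos']-[0,0,22]))
E
```

```text
clock: 4.2
eef_pos: [460.2, -295.9, 200.5]
eef_rot: [-1.571, -0.0, -3.042]
wrist_force: [0.3, -0.8, -0.1]
finger_gap: 0.4
t 4.2 pos [ 460.2 -295.9  200.5] F [ 0.3 -0.8 -0.1] gap 0.3510781004187754 q [-0.6  0.3  1.6  0.   1.3  0.8]
shift [0.5 0.5 3.1] turn [0.  0.5 0. ]
side [([380.9, 307.9], 0.77, array([ 464.1, -293.3,  115. ]))] [np.float64(383.5786523931527), np.float64(292.51239597204676)]
wrist [([316.1, 262.3], 0.78, array([ 458.9, -299.5,  115. ]))] [np.float64(310.80265015766446), np.float64(304.19845824396697)]
scene [([196.7, 232.5], 0.86, array([ 466.5, -295.7,  115. ]))] [np.float64(191.92759020351167), np.float64(210.39772427267624)]
```

View pics/wrist1.png

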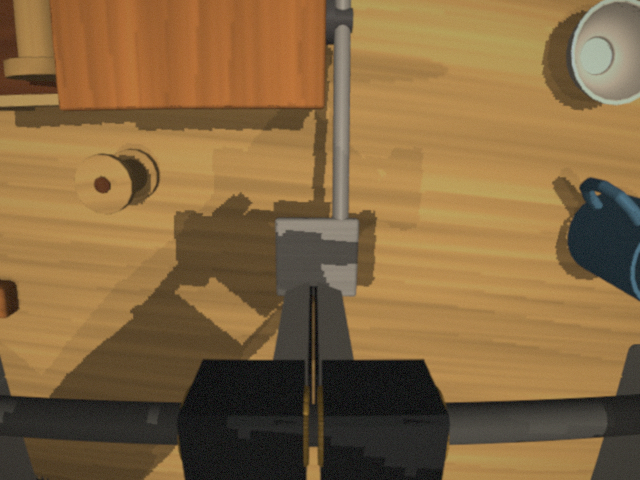

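View pics/side1.png

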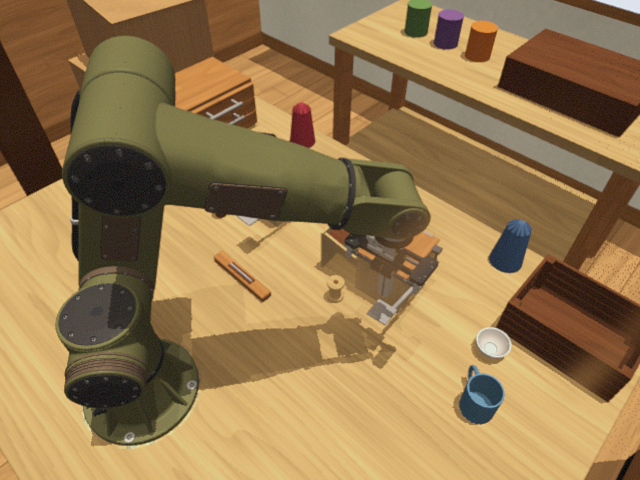

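View pics/scene1.png

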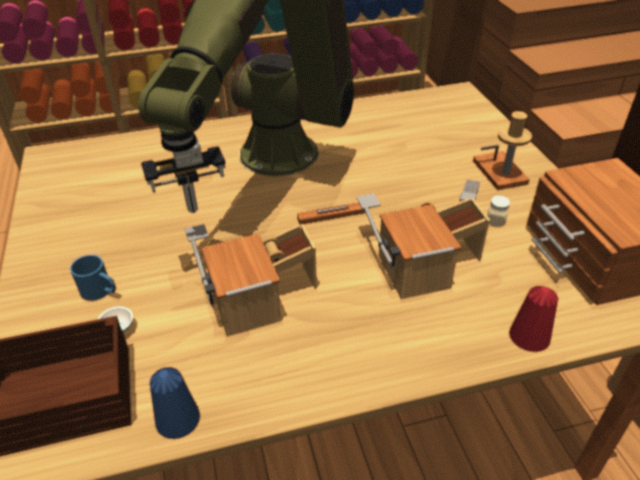

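```bash
python3 togo.py 459 -299 140 -84.8
python3 - <<'E'
from cell import manip
c=manip.camera('wrist');print(c['origin'])
E
```

```text
t 4.5 pos [ 460.4 -296.6  201. ] F [-0.  -0.5  0.1] gap 0.20264715162119815 q [-0.6  0.3  1.6  0.   1.3  0.8]
shift [ 1.6 61.   2.3] turn [-0.   0.4 -0. ]
[ 542.28386426 -289.59156283  357.71217641]
```

```bash
python3 -m jog '[0,8,1,0,0,0, 1,20,2,0,0,0, 2,32,2,0,0,0, 2,42,2,0,0,0, 2,50,2,0,0,0, 2,55,2,0,0,0, 2,58,2,0,0,0, 2,60,2,0,0,0]' 0 10;  python3 togo.py 459 -299 91 -84.8
```

```text
clock: 5.22
eef_pos: [458.5, -299.1, 140.2]
eef_rot: [-1.571, -0.0, -3.044]
wrist_force: [1.0, 0.3, -0.1]
finger_gap: 0.3
t 5.22 pos [ 458.5 -299.1  140.2] F [ 1.   0.3 -0.1] gap 0.3417153074989828 q [-0.6  0.4  1.6 -0.   1.1  0.8]
shift [-0.5 49.2 -0.1] turn [0.  0.4 0. ]
```

Run:
```python
from cell import manip
import cv2
c=manip.camera('wrist');cv2.imwrite('pics/w2.png',c['img'][:,:,::-1])
```

```text
(no output)
```

View pics/w2.png

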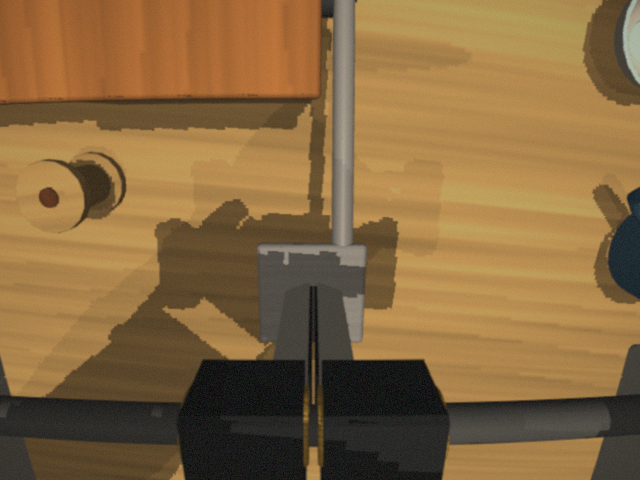

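The closed fingertips (about 314,288) sit over the plate's centre (about 312,292). Next I press.

```bash
python3 -m jog '[0,2,0,0,0,0, 0,4,0,0,0,0, 0,7,0,0,0,0, 0,10,0,0,0,0, 0,13,0,0,0,0, 0,16,0,0,0,0, 0,19,0,0,0,0, 0,22,0,0,0,0, 0,24,0,0,0,0, 0,25,0,0,0,0]' 0 10;  python3 togo.py 459 -299 91 -84.8
```

```text
clock: 6.1
eef_pos: [458.2, -299.3, 115.4]
eef_rot: [-1.571, -0.001, -3.044]
wrist_force: [-4.7, -1.3, 3.5]
finger_gap: 1.0
t 6.1 pos [ 458.2 -299.3  115.4] F [-4.7 -1.3  3.5] gap 0.9660464757982896 q [-0.7  0.4  1.6 -0.   1.1  0.8]
shift [-0.8 24.4 -0.2] turn [-0.   0.4  0. ]
```

```bash
python3 -m jog '[0,3,0,0,0,0, 0,6,0,0,0,0, 0,9,0,0,0,0, 0,12,0,0,0,0, 0,15,0,0,0,0, 0,17,0,0,0,0, 0,19,0,0,0,0, 0,21,0,0,0,0, 0,22,0,0,0,0, 0,23,0,0,0,0]' 0 10;  python3 togo.py 459 -299 91 -84.8
python3 - <<'E'
from cell import manip
import cv2
c=manip.camera('scene');cv2.imwrite('pics/s3.png',cv2.resize(c['img'][150:350,140:400,::-1],None,fx=3,fy=3))
E
```

```text
clock: 6.93
eef_pos: [458.7, -299.1, 92.4]
eef_rot: [-1.571, 0.001, -3.044]
wrist_force: [-0.3, -2.0, 2.0]
finger_gap: 0.4
t 6.93 pos [ 458.7 -299.1   92.4] F [-0.3 -2.   2. ] gap 0.36907982247959276 q [-0.6  0.4  1.7  0.   1.   0.8]
shift [-0.3  1.4 -0.1] turn [-0.   0.4 -0. ]
```

View pics/s3.png

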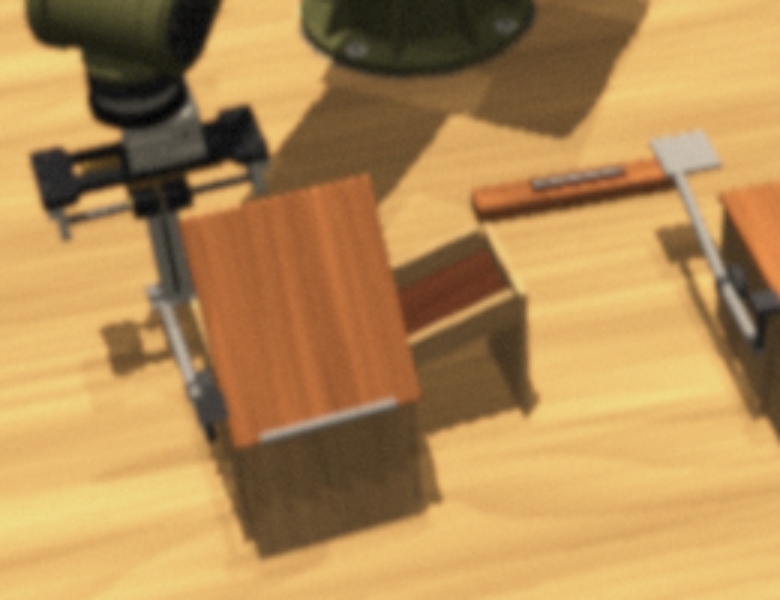

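The lid is open: its near edge reads high, at crop (185–370, 175–215), and no bobbin shows on the visible part of the ramp. I hold for a second, then check.

```bash
python3 -m jog '[0,1,0,0,0,0, 0,1,0,0,0,0, 0,1,0,0,0,0, 0,1,0,0,0,0, 0,1,0,0,0,0, 0,1,0,0,0,0, 0,1,0,0,0,0, 0,1,0,0,0,0, 0,1,0,0,0,0, 0,1,0,0,0,0]' 0 10
python3 - <<'E'
from cell import manip
import cv2
from h import *
c=manip.camera('wrist');cv2.imwrite('pics/w4.png',c['img'][:,:,::-1])
d=manip.camera('side');cv2.imwrite('pics/d4.png',cv2.resize(d['img'][180:345,280:480,::-1],None,fx=4,fy=4))
s=manip.camera('scene')
for n,k in(('w',c),('d',d)):print(n,[(x['xy'],round(x['score'],2)) for x in manip.tip_of('bobbin',k)])
# lid angle from near corners in scene
u=[np.array(p)/3+[140,150] for p in((183,222),(368,178))]
yaw=np.radians(4.85);Rz=R.from_euler('z',yaw).as_matrix();b=np.array([624,-218.5,0])
for th in np.arange(.6,1.1,.1):
    print(th,[np.round((np.array(proj(s,b+Rz@np.array([83-166*np.cos(th),y,134+166*np.sin(th)])))-[140,150])*3) for y in(-69,69)])
E
```

```text
clock: 7.82
eef_pos: [458.4, -299.1, 91.4]
eef_rot: [-1.571, 0.0, -3.044]
wrist_force: [0.3, -0.2, 2.0]
finger_gap: 0.5
w []
d [([403.7, 206.4], 0.73), ([392.1, 281.7], 0.21)]
0.6 [array([169., 223.]), array([353., 180.])]
0.7 [array([169., 217.]), array([355., 174.])]
0.7999999999999999 [array([169., 213.]), array([358., 170.])]
0.8999999999999999 [array([171., 212.]), array([362., 168.])]
0.9999999999999999 [array([172., 213.]), array([366., 168.])]
1.0999999999999999 [array([175., 216.]), array([371., 170.])]
```

View pics/w4.png

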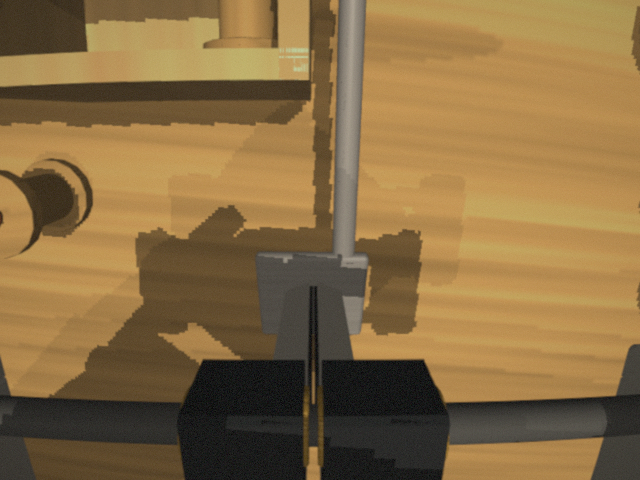

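View pics/d4.png

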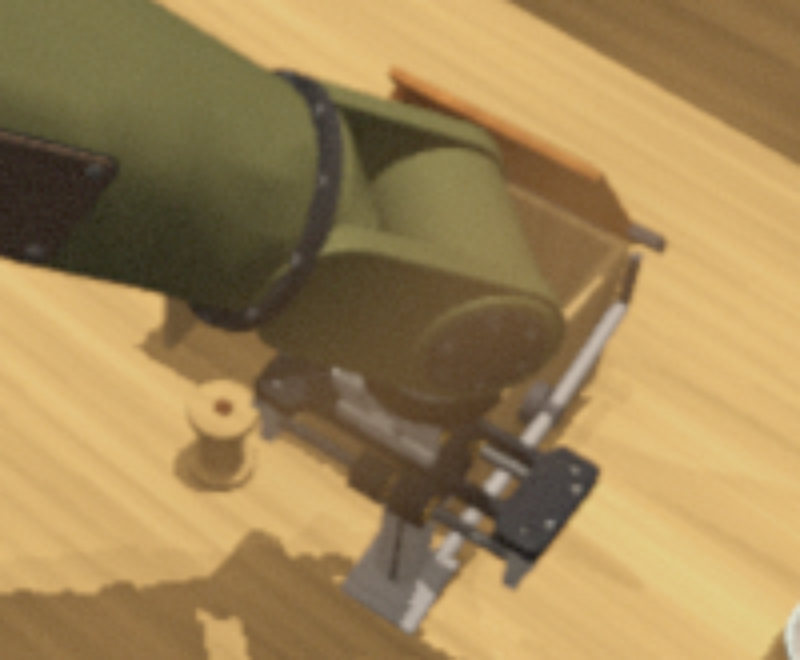

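The bobbin lies in the bin against its right wall (wrist view about 245,25). The lid stands open and the force is a steady 2 N. Next I ease the lever up at about 12 mm/s.

```bash
python3 -m jog '[0,-1,0,0,0,0, 0,-2,0,0,0,0, 0,-3,0,0,0,0, 0,-4,0,0,0,0, 0,-5,0,0,0,0, 0,-6,0,0,0,0, 0,-7,0,0,0,0, 0,-8,0,0,0,0, 0,-9,0,0,0,0, 0,-10,0,0,0,0]' 0 10
python3 -m jog '[0,-1,0,0,0,0, 0,-2,0,0,0,0, 0,-3,0,0,0,0, 0,-4,0,0,0,0, 0,-5,0,0,0,0, 0,-6,0,0,0,0, 0,-7,0,0,0,0, 0,-8,0,0,0,0, 0,-9,0,0,0,0, 0,-10,0,0,0,0]' 0 10
```

```text
clock: 8.9
eef_pos: [458.3, -299.1, 101.5]
eef_rot: [-1.571, -0.0, -3.044]
wrist_force: [-2.2, -0.5, 2.2]
finger_gap: 0.5
clock: 9.73
eef_pos: [458.5, -299.1, 111.6]
eef_rot: [-1.571, 0.0, -3.044]
wrist_force: [-3.6, 0.0, 3.1]
finger_gap: 0.5
```

Run:
```python
from cell import manip
import cv2
c=manip.camera('wrist');cv2.imwrite('pics/w5.png',c['img'][:,:,::-1])
```

```text
(no output)
```

View pics/w5.png

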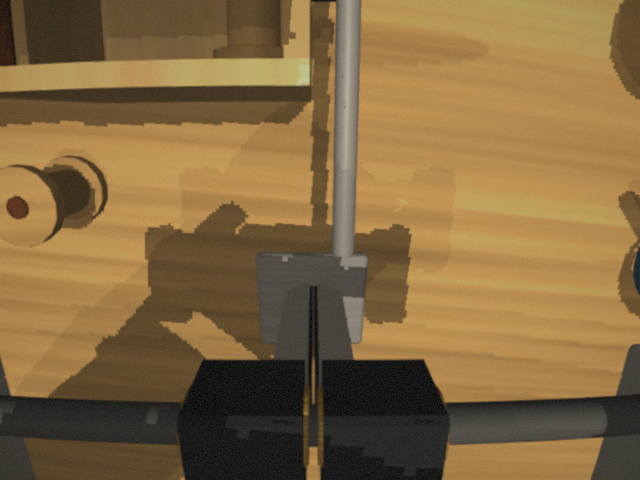

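The plate follows the tips (plate still under them at 258–366, 254–342) and the bobbin stays in the bin. I carry on, slower now.

```bash
python3 -m jog '[0,-1,0,0,0,0, 0,-2,0,0,0,0, 0,-3,0,0,0,0, 0,-4,0,0,0,0, 0,-5,0,0,0,0, 0,-6,0,0,0,0, 0,-7,0,0,0,0, 0,-8,0,0,0,0, 0,-9,0,0,0,0, 0,-10,0,0,0,0]' 0 10
python3 -m jog '[0,-0.7,0,0,0,0, 0,-1.4,0,0,0,0, 0,-2.1,0,0,0,0, 0,-2.8,0,0,0,0, 0,-3.5,0,0,0,0, 0,-4.2,0,0,0,0, 0,-4.9,0,0,0,0, 0,-5.6,0,0,0,0, 0,-6.3,0,0,0,0, 0,-7,0,0,0,0]' 0 10
python3 -m jog '[0,-0.7,0,0,0,0, 0,-1.4,0,0,0,0, 0,-2.1,0,0,0,0, 0,-2.8,0,0,0,0, 0,-3.5,0,0,0,0, 0,-4.2,0,0,0,0, 0,-4.9,0,0,0,0, 0,-5.6,0,0,0,0, 0,-6.3,0,0,0,0, 0,-7,0,0,0,0]' 0 10
python3 -m jog '[0,-0.7,0,0,0,0, 0,-1.4,0,0,0,0, 0,-2.1,0,0,0,0, 0,-2.8,0,0,0,0, 0,-3.5,0,0,0,0, 0,-4.2,0,0,0,0, 0,-4.9,0,0,0,0, 0,-5.6,0,0,0,0, 0,-6.3,0,0,0,0, 0,-7,0,0,0,0]' 0 10
```

```text
clock: 10.62
eef_pos: [458.8, -299.1, 121.7]
eef_rot: [-1.57, 0.001, -3.044]
wrist_force: [1.9, 1.2, 3.2]
finger_gap: 0.3
clock: 11.45
eef_pos: [458.5, -299.1, 128.5]
eef_rot: [-1.571, 0.0, -3.044]
wrist_force: [1.6, -0.6, 3.4]
finger_gap: 0.3
clock: 12.28
eef_pos: [458.4, -299.1, 135.5]
eef_rot: [-1.571, -0.0, -3.044]
wrist_force: [2.9, -0.0, 4.1]
finger_gap: 0.5
clock: 13.12
eef_pos: [458.4, -299.1, 142.5]
eef_rot: [-1.571, -0.0, -3.044]
wrist_force: [0.2, 0.1, -0.0]
finger_gap: 0.5
```

Run:
```python
from cell import manip
import cv2
c=manip.camera('wrist');cv2.imwrite('pics/w6.png',c['img'][:,:,::-1])
```

```text
(no output)
```

View pics/w6.png

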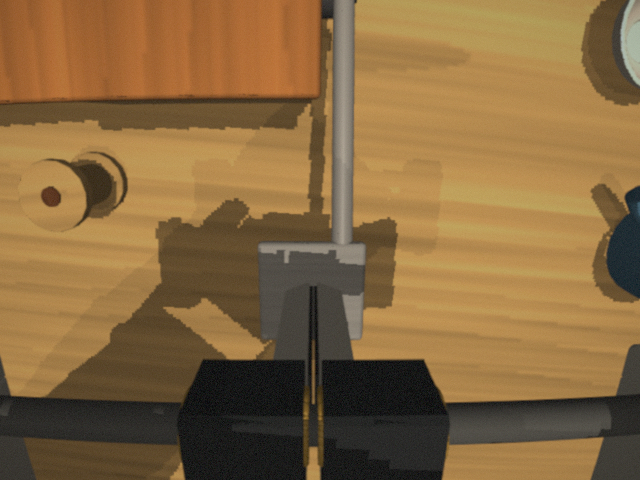

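The lid is shut: its edge is at row 98, as before the press, and the plate is back at rows 243–340. Contact has ended with zero force. Next I move clear.

```bash
python3 -m jog '[0,-5,0,0,0,0, 0,-15,0,0,0,0, 0,-30,0,0,0,0, 0,-45,0,0,0,0, 0,-60,0,0,0,0, 0,-75,0,0,0,0, 0,-90,0,0,0,0, 0,-98,0,0,0,0, 0,-100,0,0,0,0, 0,-100,0,0,0,0]'
python3 togo.py 459 -299 240 -84.8
python3 - <<'E'
from cell import manip
import cv2
for n in('scene','side'):
    c=manip.camera(n);cv2.imwrite(f'pics/{n}7.png',c['img'][:,:,::-1])
E
```

```text
clock: 14.0
eef_pos: [458.5, -299.2, 243.0]
eef_rot: [-1.57, 0.001, -3.044]
wrist_force: [0.1, -0.9, -0.6]
finger_gap: 0.3
t 14.0 pos [ 458.5 -299.2  243. ] F [ 0.1 -0.9 -0.6] gap 0.29493402727934637 q [-0.7  0.3  1.5 -0.   1.4  0.8]
shift [-0.5  3.  -0.1] turn [-0.   0.4 -0. ]
```

View pics/scene7.png

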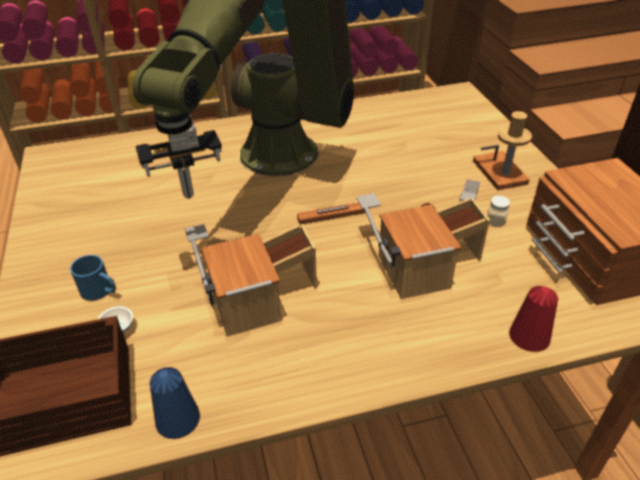

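View pics/side7.png

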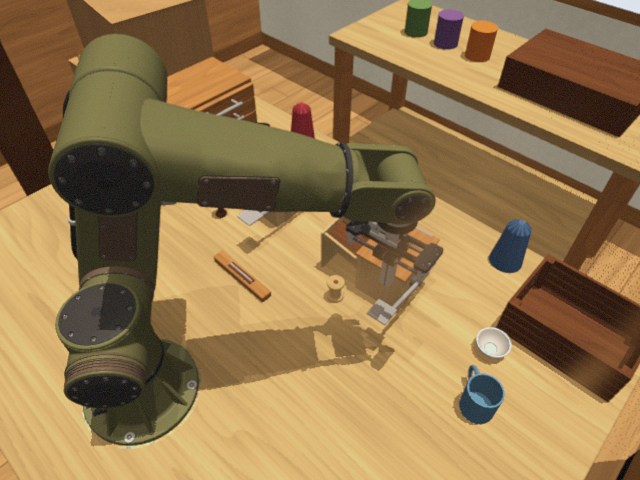

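Both lids are shut, the ramp at scene (290,245) is empty, and the bystanders stand where they were. I'm handing it in.

```bash
python3 -c "
from cell import manip
print(manip.sign_off())"
```

```text
the job is handed in; nothing more can be done
None
```

The bobbin is in the right-hand bin, its lid is shut, and I handed the job in at about 14 s; the hand-in gives no verdict.

- **Press:** I pushed the lever plate down with the closed fingertips to an estimated 0.34 rad of lever, so the lid stood open about 0.95 rad. That figure comes from fingertip height and geometry; matching the lid's corners in the picture did not fix the angle closely. I held it about 1 s, and the wrist picture showed the bobbin lying in the bin.
- **Release:** I raised the lever over about 4 s, at 12 then 8 mm/s. Contact force stayed at 2 to 4 N until the plate reached its stop, then dropped to zero, so I saw no sign of a slam. The lid's speed itself was not measured.
- **Last checks:** Both lids looked shut, the ramp was empty, and the bystanders in view stood where they had been, judged by eye. The arm was about 100 mm above the plate with no contact force. The bobbin cannot be seen with the lid shut, so its final position rests on the wrist pictures from before closing.
- **Disagreements:** The scene and side cameras differed by up to about 10 mm on the plate's position. I used the middle, and the wrist view agreed with that. The bobbin detector also gave some false hits, which I checked against the pictures.

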